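# Wedge the sprung catch and take the valve out of its holding block

## Robot

A 6-joint arm with a two-finger parallel gripper is mounted at the origin on the work surface. World frame = base frame: x ahead of the robot, y to its left, z up, the work surface at z = 0. Lengths are in mm, angles in rad, forces in N, time in s.
With the tool pointing down it reaches from about 275 to 1000 mm from the base axis. Payload 8.4 kg.
Tool frame: the origin (TCP) lies at the centre of the arm's flange, where the gripper is bolted on; the fingertips stand 173 mm ahead of it and the grasp point (between the pads) lies 155 mm ahead of it; z points along the fingers, y is the direction in which the jaws open and shut (so a half turn about z gives the same grasp; the last joint's range is limited). The gripper opens to 85 mm and grips with 20 to 120 N. Pads are 22 mm wide; open, the fingers measure 114 mm over their backs; the gripper's body (76 mm by 85 mm) begins 54 mm behind the grasp point. The pads swing forward as they close: fully open they stand 13 mm farther back than shut.
Start: joints at [-1.294, 0.353, 1.633, -0, 1.155, -0.002], TCP at [172, -600.871, 404.681] pointing down, gripper open.
Joint ranges: [-2.63, 2.63], [-0.92, 2.1], [0.06, 2.66], [-1.3, 4.44], [0, 2.69], [-3.02, 3.02]. Speed limits (rad/s): [2.22, 2.22, 2.79, 3.14, 3.14, 3.14].

## Interface

Orientations are given as [roll, pitch, yaw] about the fixed x, y, z axes, in that order (R = Rz(yaw) Ry(pitch) Rx(roll)).
In Python, from rig import sense, grab_frame, camera_model, sign_off gives the robot as it stands. The module is installed in compiled form; this text tells all that it offers.
- The arm moves only by the tool step_arm, never from a script. Its argument "commands" is a list of rows, each a list of 3 entries, a list of its own where there are three numbers: the shift along the tool's x, y, z in mm, then the turn about the tool's z in rad, then the opening, from 0 (shut) to 1 (fully open). A call has 1 to 20 rows; each row shifts and turns the pose as measured when the row begins, along the tool's axes as they then stand; what a row does not reach is not made up. A row lasts 1/8 s, in which the tool goes at most 62.5 mm and 10.7 degrees, less where a joint would pass 70% of its speed; a pose out of reach is approached as far as the arm can. A call with a gripper value outside its range is refused whole. The fingers move at their own pace and stop on an object; "force" is the grip in N (left out, the last holds). Time passes only in rows, so rows that do not move let the fingers close. It gives the time, the measured TCP pose, the force and the opening at its end, in the units of the state.
- sense(): the state, without advancing time (a new reading comes with each control period).
- grab_frame(name): name is "side" or "top" or "wrist"; returns the picture (420x560x3 uint8, blue, green, red); there is no depth.
- camera_model(name): a dict with "fx", "fy", "cx", "cy" (pixels), "R" (3x3) and "t" (3): a world point X has camera coordinates R X + t. Camera axes: x right, y down, z forward; pixel columns grow to the right and rows downward; lengths in mm; the calibration is good to about 2 mm. The wrist camera is an equidistant fisheye: a pixel r from the principal point sees the ray r / f radians off the axis. A picture is of the moment at which its call begins: read the wrist's pose just before it. camera_model takes no time and is no camera call; for the wrist camera it gives the pose at the moment of the call.
- sign_off(): hands the job in, once; it reports no verdict.
The state is a dict: "clock": time; "qpos": joint angles; "qvel": joint speeds; "joint_efforts": joint torques, N m; "eef_pos": TCP position; "tcp_rot": TCP orientation; "contact_force": force on the tool from outside, world axes, zero at the start; "wrist_torque": the same for the moment, N m; "opening": opening from 0.0 (shut) to 1.0 (fully open).
Only numpy, scipy, OpenCV 4.12 (cv2) and the standard library are available. Lean on these libraries where they do the work, as an engineer would, in place of code of your own. Each camera call takes 0.05 s, during which the arm holds its last target. There are 200 camera calls.

## Task

The valve insert is held down in its holding block by a sprung catch that closes again as soon as it is let go. Push the thick upright spacer down into the gap between the block's stop and the catch and leave it there, so that it keeps the catch open; then lift the valve straight out and set it down upright in the steel tray before letting go of it. Leave the spacer wedged in the catch.

Things in the scene. Friction and masses are not known exactly. Their poses are not given: they have to be found in the camera images.
- block: Holding block: aluminium base fixed to the table, 197 mm long in its x (-45 to 152), 90 wide, 20 high, yaw varies. Origin: on the table under the axis of the round socket that holds the valve; z up; +x runs from the socket to stop and catch. Socket 69 mm across, 8 deep (floor at z = 12). All block positions are in this frame, in mm.
- stop (a point): Foot of the fixed steel stop that bridges the catch plate, axes as the block's: block x = 70, y = 0, z = 29 (top of the plate). Its face looks to +x, upright at x = 70 up to z = 54, then leaning to x = 56 at its top, z = 99; 44 wide in y. A wedged spacer stands on the plate against this face, its origin at x = 83. Lower it with its centre at x = 84 to 92: it then meets only the lug.
- catch (a joint): Steel catch plate (50 wide, z = 24 to 29), slides to block +x; 0 = shut, 0.030 = end, in m. Spring shuts it: 3 N, 4.7 N at 0.014. Its tongue hangs 7 mm over the flange; free from 0.010. Its lug (44 wide) faces the stop: shut, upright at x = 82 up to z = 54, leaning to x = 110 at z = 99. The spacer, pushed down in this funnel with 5 to 20 N, opens it to 0.014 and stays by itself.
- spacer: The spacer to wedge with: a plain white plastic block standing upright on the table, 26 (its x) x 34 (y) x 120 mm (z), 130 g. Origin: centre of its underside. Not the thin 12 mm one that lies flat. Grip it across y (34 mm) near the top, so that the fingers stay above the 99 mm high stop and lug.
- valve: Valve insert, upright, 220 g nominal: black flange 64 mm across and 10 thick at the foot, white body 36 mm across, black cylindrical cap 42 mm across from 60 to 100 mm height (its top), to be gripped from above. Origin: centre of the flange's underside, at first in the socket at z = 12 of the block.
- tray: Shallow open steel tray fixed to the table, 140 x 140 mm outside, 20 high, wall and floor 4 mm. Origin: centre of its underside. Tray and spacer lie on either side of the block and may be swapped.
There are look-alikes about, which are no part of the job. What is shaped like the block but pink is not meant.

How it is judged (in metres and radians):
On the way, in this order (a step that is already met when the one before it is completed fails the run):
1. the spacer is pushed down into the gap and let go, keeping the catch open, with the valve still in its socket (z of spacer in the frame of block between 0.02 and 0.048 m and x of spacer in the frame of block between 0.074 and 0.098 m and y of spacer in the frame of block between -0.025 and 0.025 m and angle between spacer's own z axis and vertical below 0.2 rad and value of joint catch above 0.01 m and contact force between the fingers and spacer below 0.3 N and z of valve in the frame of block below 0.025 m and horizontal distance between valve and block below 0.01 m), for 0.2 s.
2. the valve is lifted clear of the block while the spacer keeps the catch open (z of spacer in the frame of block between 0.02 and 0.048 m and x of spacer in the frame of block between 0.074 and 0.098 m and y of spacer in the frame of block between -0.025 and 0.025 m and angle between spacer's own z axis and vertical below 0.2 rad and value of joint catch above 0.01 m and z of valve in the frame of block above 0.05 m), for 0.05 s.
3. the valve stands upright in the tray while still held (z of valve in the frame of tray between -0.003 and 0.014 m and horizontal distance between valve and tray below 0.06 m and angle between valve's own z axis and vertical below 0.17 rad and contact force between the fingers and valve above 0.5 N), for 0.05 s.
At the end, for the whole second after the job is handed in: The valve stands on the tray's floor, upright within about 10 degrees, released and at rest; the catch is more than 10 mm open and the spacer is still wedged between stop and lug, upright within about 11 degrees and its foot no more than 19 mm above the catch plate, at rest (z of spacer in the frame of block between 0.02 and 0.048 m and x of spacer in the frame of block between 0.074 and 0.098 m and y of spacer in the frame of block between -0.025 and 0.025 m and angle between spacer's own z axis and vertical below 0.2 rad and value of joint catch above 0.01 m and z of valve in the frame of tray between -0.003 and 0.014 m and horizontal distance between valve and tray below 0.06 m and angle between valve's own z axis and vertical below 0.17 rad and linear speed of each of valve, spacer below 0.02 m/s); the robot touches nothing.
It fails at once if the valve is knocked over or tipped more than 45 degrees (angle between valve's own z axis and vertical above 0.78 rad).
It also fails if it takes over 53 s, if anything falls off the work surface, if the arm or the gripper's body presses on something with over 40 N, if the wrist force passes 120 N, or if a joint passes its speed limit or range.

## Working session

There is one attempt and no reset: what is moved stays moved. The work goes in short steps, Python scripts to look and compute and a tool call to move; the robot and the scene stay as the last step left them, time stands still between calls to the robot, and variables do not carry over. Pictures are saved under pics/ and viewed, about 8 in all and at most 12, crops included, and the job is handed in when it is done.

Besides the shell and the picture viewer there is one more tool, called after "Request:" by a JSON object that holds its "fn" and its "kwargs". step_arm: Moves the arm, as the interface text tells. Its arguments: {"type":"object","properties":{"commands":{"type":"array","items":{"type":"array"}},"force":{"type":"number"}},"required":["commands"]}

```bash
mkdir -p pics; cat > h.py <<'E'
import numpy as np, cv2
from rig import sense, grab_frame, camera_model, sign_off
def ray(m,px,z):
    """pinhole pixel -> world point at height z"""
    R=np.array(m["R"]);t=np.array(m["t"]).ravel();c=-R.T@t
    d=R.T@np.array([(px[0]-m["cx"])/m["fx"],(px[1]-m["cy"])/m["fy"],1.])
    return c+d*(z-c[2])/d[2]
def proj(m,X):
    p=np.array(m["R"])@np.array(X,float)+np.array(m["t"]).ravel()
    return np.array([m["fx"]*p[0]/p[2]+m["cx"],m["fy"]*p[1]/p[2]+m["cy"]])
E
python3 - <<'E'
from h import *
for n in("top","side"):
    f=grab_frame(n);cv2.imwrite(f"pics/{n}0.png",f);m=camera_model(n);R=np.array(m["R"]);print(n,m["fx"],m["cx"],m["cy"],R.round(3).tolist(),(-R.T@np.array(m["t"]).ravel()).round())
s=sense();print(s["eef_pos"],s["tcp_rot"],s["clock"],s["opening"])
E
```

```text
top 427.61977019771734 273.6438142139243 205.35629644571432 [[-0.023, -0.999, -0.024], [-0.997, 0.024, -0.077], [0.077, 0.022, -0.997]] [316. -20. 992.]
side 419.0762071656119 279.8215644319021 205.24353770527605 [[-0.706, -0.708, -0.013], [-0.422, 0.436, -0.794], [0.568, -0.556, -0.607]] [-162.  563.  659.]
[ 171.94214398 -600.66107324  404.04221264] [-3.14033294e+00 -2.33299400e-05  2.78824672e-01] 0.1 0.9988314939716303
```

View pics/top0.png

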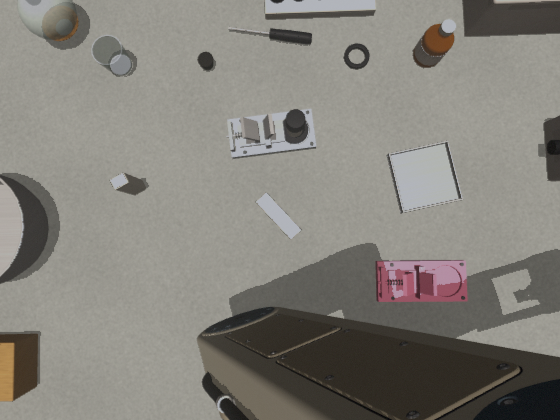

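View pics/side0.png

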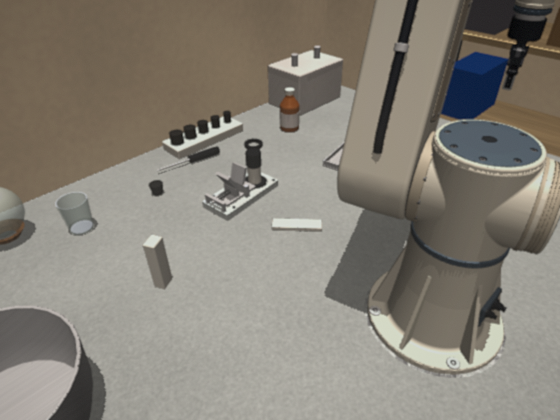

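The top view shows the block with the valve cap at (295,120) and the stop and catch to its left. The tray is at (425,177), the upright spacer at (120,181), the flat thin decoy at (278,215) and the pink look-alike at (421,281). The aluminium block and the upright spacer fit the description; I'll enlarge these to confirm.

```bash
python3 - <<'E'
import cv2,numpy as np
f=cv2.imread("pics/top0.png")
a=cv2.resize(f[100:165,220:325],None,fx=6,fy=6,interpolation=cv2.INTER_CUBIC)   # 630x390
b=cv2.resize(f[165:200,100:152],None,fx=6,fy=6,interpolation=cv2.INTER_CUBIC)  # 312x210
c=np.zeros((600,630,3),np.uint8);c[:390]=a;c[390:600,:312]=b
s=cv2.imread("pics/side0.png")[225:295,135:188]; s=cv2.resize(s,None,fx=3,fy=3,interpolation=cv2.INTER_CUBIC); c[390:600,330:330+159]=s
cv2.imwrite("pics/crop1.png",c)
E
```

```text
(no output)
```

View pics/crop1.png

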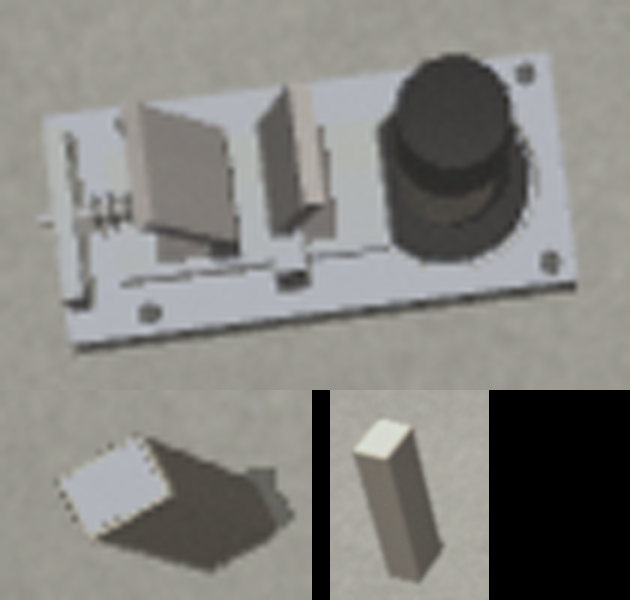

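The crop confirms both: the aluminium block with spring, lug, stop and valve, corners at (43,117),(547,53),(577,285),(75,347); and the spacer, which stands upright and is thick, top corners at (60,485),(137,437),(173,493),(97,538). I'll turn these into poses.

```bash
python3 - <<'E'
from h import *
m=camera_model("top"); S=camera_model("side")
def cp(x,y,ox,oy): return ((x+.5)/6-.5+ox,(y+.5)/6-.5+oy)
def fit(local,W):
    l=np.array(local,float);W=np.array(W)[:,:2];lc=l.mean(0);wc=W.mean(0)
    h=(l-lc)@np.array([1,1j]);g=(W-wc)@np.array([1,1j]);a=np.angle((h.conj()*g).sum())
    o=wc-np.array([[np.cos(a),-np.sin(a)],[np.sin(a),np.cos(a)]])@lc
    return o,a
def show(n,W): 
    W=np.array(W)[:,:2];print(n,W.round(1).tolist(),"sides",[round(float(np.linalg.norm(W[i]-W[i-1])),1) for i in range(4)])
B=[ray(m,cp(x,y,220,100),20) for x,y in((43,117),(547,53),(577,285),(75,347))]; show("block",B)
# image left = +y world; block +x toward image left; top = world +x
bo,ba=fit([(152,-45),(-45,-45),(-45,45),(152,45)],B); print("block",bo,ba)
P=[ray(m,cp(x,y-390,100,165),120) for x,y in((60,485),(137,437),(173,493),(97,538))]; show("spacer",P); print(np.mean(P,0))
for i in range(4): e=P[(i+1)%4]-P[i]; print(np.arctan2(e[1],e[0]))
f=cv2.imread("pics/top0.png");g=f[130:225,375:475]
T=[ray(m,p,20) for p in((388.5,154),(447,142),(461.5,201),(403.5,213))]; show("tray",T);print(np.mean(T,0))
cap=ray(m,cp(455,110,220,100),112);print("cap",cap)
# reproject check in the side view
c,s=np.cos(ba),np.sin(ba)
w=lambda x,y,z:(bo[0]+c*x-s*y,bo[1]+s*x+c*y,z)
for p in((152,-45,20),(-45,-45,20),(-45,45,20),(152,45,20),(0,0,112)): print("side",proj(S,w(*p)).round(),proj(m,w(*p)).round(1))
print("sp side",[proj(S,p).round().tolist() for p in P])
E
```

```text
block [[594.5, 105.1], [614.0, -90.3], [522.9, -99.1], [504.1, 94.0]] sides [91.1, 196.4, 91.5, 194.1]
block [564.21534911 -50.80656199] 1.6709431001687252
spacer [[443.3, 337.6], [459.4, 310.9], [439.5, 298.3], [424.6, 324.6]] sides [22.8, 31.2, 23.5, 30.3]
[441.70464042 317.85373961 120.        ]
-1.0306856904629964
-2.5749082912222336
2.0869196193142776
0.6063777091205673
tray [[502.3, -264.6], [526.4, -398.6], [390.4, -423.9], [366.4, -292.5]] sides [138.7, 136.2, 138.3, 133.5]
[ 446.39695044 -344.9271244    20.        ]
cap [566.38514004 -51.05034122 112.        ]
side [201. 201.] [226.8 119.4]
side [253. 168.] [311.1 108.6]
side [277. 179.] [316.1 146.6]
side [226. 214.] [231.3 157.4]
side [252. 151.] [295.3 118.9]
sp side [[142.0, 244.0], [150.0, 234.0], [161.0, 235.0], [153.0, 246.0]]
```

Request:
{"fn": "step_arm", "kwargs": {"commands": [[[39,-36,0],0,1],[[39,-36,0],0,1],[[39,-36,0],0,1],[[39,-36,0],0,1],[[39,-36,0],0,1],[[39,-36,0],0,1],[[39,-36,0],0,1],[[39,-36,0],0,1],[[39,-36,0],0,1],[[39,-36,0],0,1],[[13,-50,0],0,1],[[13,-50,0],0,1],[[13,-50,0],0,1],[[13,-50,0],0,1],[[13,-50,0],0,1],[[13,-50,0],0,1],[[13,-50,0],0,1],[[13,-50,0],0,1]], "force": 50}}

```text
clock: 2.35
eef_pos: [445.2, 291.0, 402.5]
tcp_rot: [-3.14, -0.0, 0.273]
contact_force: [0.7, -0.4, 0.2]
opening: 0.997
```

Request:
{"fn": "step_arm", "kwargs": {"commands": [[[2,-14,0],-0.14,1],[[-1,-13,0],-0.14,1],[[0,0,0],0,1]]}}

```text
clock: 2.72
eef_pos: [436.0, 321.0, 401.4]
tcp_rot: [-3.14, 0.001, 0.564]
contact_force: [0.3, 0.1, -0.2]
opening: 1.001
```

```bash
cat >> h.py <<'E'
def delta(x,y,z,yaw):
    """tool-frame shift (mm) and total turn from present pose to target, tool down"""
    s=sense();p=np.array(s["eef_pos"]);a=s["tcp_rot"][2];d=np.array([x,y,z])-p
    print("pos",p.round(1),"rot",np.round(s["tcp_rot"],3),"F",np.round(s["contact_force"],1),"open",round(s["opening"],3),"t",round(s["clock"],2),"j6",np.round(s["qpos"][5],2))
    tn=-((yaw-a+np.pi)%(2*np.pi)-np.pi)
    print("shift",(d[0]*np.cos(a)+d[1]*np.sin(a)).round(1),(d[0]*np.sin(a)-d[1]*np.cos(a)).round(1),(-d[2]).round(1),"turn",round(tn,3))
def wproj(m,X):
    p=np.array(m["R"])@np.array(X,float)+np.array(m["t"]).ravel();th=np.arctan2(np.hypot(p[0],p[1]),p[2]);u=p[:2]/np.hypot(p[0],p[1])
    return np.array([m["cx"],m["cy"]])+u*th*np.array([m["fx"],m["fy"]])
def wray(m,px,z):
    R=np.array(m["R"]);c=-R.T@np.array(m["t"]).ravel();q=np.array([(px[0]-m["cx"])/m["fx"],(px[1]-m["cy"])/m["fy"]]);th=np.hypot(*q)
    d=R.T@np.append(q/th*np.sin(th),np.cos(th));return c+d*(z-c[2])/d[2]
E
python3 - <<'E'
from h import *
delta(442,318,258,0.551)
m=camera_model("wrist");f=grab_frame("wrist");t=grab_frame("top");cv2.imwrite("pics/top1.png",t);cv2.imwrite("pics/w1.png",f)
import json;json.dump({k:np.array(v).tolist() for k,v in m.items() if k in("fx","fy","cx","cy","R","t")},open("w1.json","w"))
tt=cv2.resize(t[130:225,375:475],None,fx=3,fy=3,interpolation=cv2.INTER_CUBIC)
# predicted spacer top overlay
c=np.array([442,318.]);
for y in(.551,):
  for sx,sy in((13,17),(-13,17),(-13,-17),(13,-17)):
    a=y; q=c+sx*np.array([np.cos(a),np.sin(a)])+sy*np.array([-np.sin(a),np.cos(a)])
    for z in(120,0):print(z,wproj(m,[*q,z]).round(1))
E
```

```text
pos [436.  321.  401.4] rot [-3.14e+00  1.00e-03  5.64e-01] F [ 0.3  0.1 -0.2] open 1.001 t 2.73 j6 1.64
shift 3.5 5.7 143.4 turn 0.013
120 [268. 184.]
0 [272.  163.2]
120 [267.8 215.6]
0 [271.8 185.3]
120 [309.8 216.1]
0 [301.  185.8]
120 [311.  184.7]
0 [301.6 163.7]
```

View pics/w1.png

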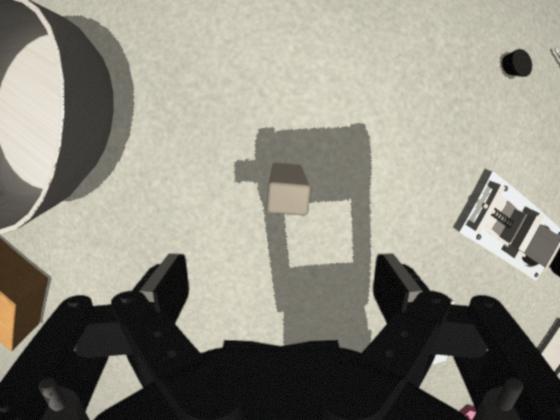

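The wrist view shows the spacer's top at (269,184)–(308,215). That is within about 2 px of the prediction, so I'm descending onto it.

Request:
{"fn": "step_arm", "kwargs": {"commands": [[[3.5,5.5,0],0.01,1],[[0,0,45],0,1],[[0,0,45],0,1],[[0,0,40],0,1],[[0,0,14],0,1],[[0,0,0],0,1]]}}

```text
clock: 3.58
eef_pos: [446.7, 314.1, 256.1]
tcp_rot: [-3.141, -0.005, 0.535]
contact_force: [-0.6, 0.3, 0.2]
opening: 1.007
```

```bash
python3 -c "
from h import *
delta(442,318,258,0.551)"
```

```text
pos [446.7 314.1 256.1] rot [-3.141 -0.005  0.535] F [-0.6  0.3  0.2] open 1.007 t 3.58 j6 1.65
shift -2.1 -5.8 -1.9 turn -0.016
```

Request:
{"fn": "step_arm", "kwargs": {"commands": [[[-2,-5.5,-2],0,1],[[0,0,0],0,1]]}}

```text
clock: 3.82
eef_pos: [443.0, 318.4, 260.8]
tcp_rot: [-3.14, -0.009, 0.533]
contact_force: [-0.1, -0.0, 0.0]
opening: 1.001
```

```bash
python3 -c "
from h import *
delta(442,318,258,0.551)
grab_frame('top')
delta(442,318,258,0.551)"
```

```text
pos [443.  318.4 260.8] rot [-3.14  -0.009  0.533] F [-0.1 -0.   0. ] open 1.001 t 3.83 j6 1.66
shift -1.1 -0.2 2.8 turn -0.018
pos [443.2 318.4 260.9] rot [-3.14  -0.009  0.533] F [ 0.7 -0.   0.5] open 1.001 t 3.88 j6 1.66
shift -1.2 -0.3 2.9 turn -0.018
```

Request:
{"fn": "step_arm", "kwargs": {"commands": [[[-1,0,2],-0.018,1],[[0,0,0],0,0],[[0,0,0],0,0],[[0,0,0],0,0],[[0,0,0],0,0],[[0,0,0],0,0],[[0,0,0],0,0]], "force": 60}}

```text
clock: 4.75
eef_pos: [442.7, 318.4, 260.4]
tcp_rot: [-3.14, -0.012, 0.553]
contact_force: [-0.1, 0.8, 0.6]
opening: 0.395
```

```bash
python3 -c "
from h import *
delta(442,318,258,0.551)"
```

```text
pos [442.7 318.4 260.4] rot [-3.14  -0.012  0.553] F [-0.1  0.8  0.6] open 0.395 t 4.75 j6 1.64
shift -0.8 -0.1 2.4 turn 0.002
```

Request:
{"fn": "step_arm", "kwargs": {"commands": [[[0,0,-30],0,0],[[0,0,-50],0,0],[[0,0,-50],0,0],[[0,0,-20],0,0],[[0,0,0],-0.16,0],[[0,0,0],-0.16,0],[[0,0,0],-0.16,0],[[0,0,0],-0.16,0],[[0,0,0],-0.16,0],[[0,0,0],-0.16,0],[[0,0,0],-0.16,0],[[0,0,0],0,0]]}}

```text
clock: 6.25
eef_pos: [439.3, 315.6, 411.2]
tcp_rot: [3.14, -0.001, 1.708]
contact_force: [-0.6, 0.7, -1.3]
opening: 0.398
```

```bash
python3 -c "
from h import *
delta(556,36,410,1.671)"
```

```text
pos [439.3 315.6 411.2] rot [ 3.140e+00 -1.000e-03  1.708e+00] F [-0.6  0.7 -1.3] open 0.398 t 6.25 j6 0.48
shift -292.9 77.5 1.2 turn 0.037
```

Request:
{"fn": "step_arm", "kwargs": {"commands": [[[-40,10,0],0.037,0],[[-42,13,0],0,0],[[-42,13,0],0,0],[[-42,13,0],0,0],[[-42,13,0],0,0],[[-42,13,0],0,0],[[-30,10,0],0,0],[[0,0,0],0,0]]}}

```text
clock: 7.25
eef_pos: [552.3, 36.3, 409.3]
tcp_rot: [-3.142, -0.001, 1.637]
contact_force: [-0.5, 0.3, -2.0]
opening: 0.394
```

```bash
python3 -c "
from h import *
delta(556,36,410,1.671)"
```

```text
pos [552.3  36.3 409.3] rot [-3.142e+00 -1.000e-03  1.637e+00] F [-0.5  0.3 -2. ] open 0.394 t 7.25 j6 -0.0
shift -0.6 3.7 -0.7 turn -0.034
```

Request:
{"fn": "step_arm", "kwargs": {"commands": [[[0,4,0],-0.034,0],[[0,0,30],0,0],[[0,0,0],0,0]]}}

```text
clock: 7.62
eef_pos: [556.1, 38.5, 378.9]
tcp_rot: [-3.141, -0.002, 1.671]
contact_force: [0.0, -0.1, -1.5]
opening: 0.395
```

```bash
python3 - <<'E'
from h import *
delta(556,36,380,1.671)
m=camera_model("wrist");f=grab_frame("wrist");t=grab_frame("top");s=grab_frame("side")
bo=np.array([565,-51.]);a=1.671;c,si=np.cos(a),np.sin(a)
w=lambda x,y,z:(bo[0]+c*x-si*y,bo[1]+si*x+c*y,z)
pts=[(152,-45,20),(-45,-45,20),(-45,45,20),(152,45,20),(56,22,99),(56,-22,99),(110,22,99),(110,-22,99),(0,0,112)]
S=camera_model("side")
for p in pts:
    q=wproj(m,w(*p)); cv2.circle(f,tuple(int(v) for v in q.round()),2,(0,0,255),-1)
    q=proj(S,w(*p)); cv2.circle(s,tuple(int(v) for v in q.round()),1,(0,0,255),-1)
o=np.zeros((600,800,3),np.uint8);o[:420,:560]=f
o[420:600,:]=0;z=cv2.resize(s[90:230,190:300],None,fx=2,fy=2,interpolation=cv2.INTER_CUBIC);o[:280,565:785]=z
cv2.imwrite("pics/w2.png",o)
E
```

```text
pos [556.1  38.5 378.9] rot [-3.141e+00 -2.000e-03  1.671e+00] F [ 0.  -0.1 -1.5] open 0.395 t 7.62 j6 -0.04
shift -2.5 -0.4 -1.1 turn 0.0
```

View pics/w2.png

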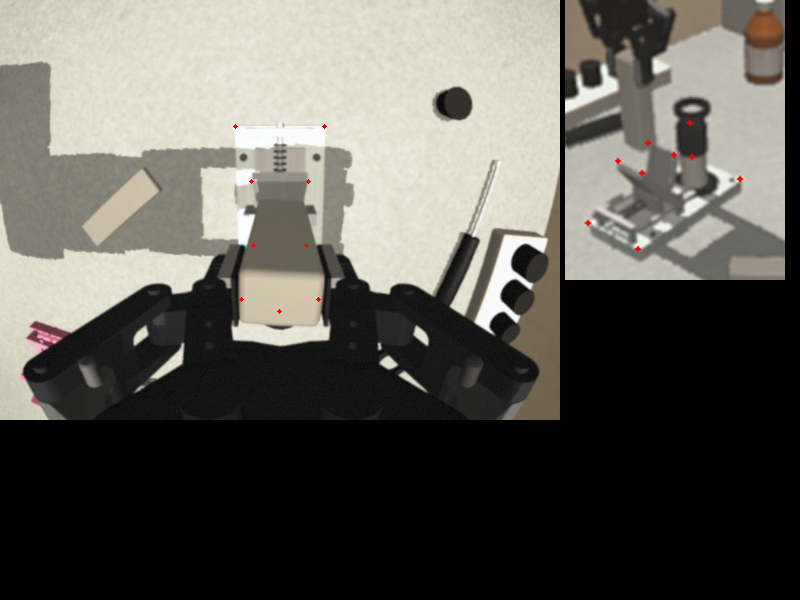

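The wrist view shows the far block corners on their predicted dots at (235,126),(324,126). The spacer, held at (282,297), is in line with the lug at (281,185). I'll correct 2.5 mm and lower it.

Request:
{"fn": "step_arm", "kwargs": {"commands": [[[-2.5,0,0],0,0],[[0,0,15],0,0],[[0,0,12],0,0],[[0,0,0],0,0]]}}

```text
clock: 8.28
eef_pos: [558.1, 36.1, 354.6]
tcp_rot: [3.134, -0.001, 1.672]
contact_force: [-0.5, -0.5, -1.4]
opening: 0.394
```

```bash
python3 -c "
from h import *
delta(556,36,289.5,1.671)"
```

```text
pos [558.1  36.1 354.6] rot [ 3.134e+00 -1.000e-03  1.672e+00] F [-0.5 -0.5 -1.4] open 0.394 t 8.28 j6 -0.04
shift 0.1 -2.1 65.1 turn 0.001
```

Request:
{"fn": "step_arm", "kwargs": {"commands": [[[0,-1,10],0,0],[[0,0,10],0,0],[[0,0,8],0,0],[[0,0,0],0,0]]}}

```text
clock: 8.78
eef_pos: [558.2, 35.0, 325.5]
tcp_rot: [3.132, 0.002, 1.673]
contact_force: [-1.0, -4.3, -2.8]
opening: 0.398
```

```bash
python3 -c "
from h import *
delta(556,36,289.5,1.671)"
```

```text
pos [558.2  35.  325.5] rot [3.132e+00 2.000e-03 1.673e+00] F [-1.  -4.3 -2.8] open 0.398 t 8.78 j6 -0.04
shift 1.2 -2.1 36.0 turn 0.002
```

Request:
{"fn": "step_arm", "kwargs": {"commands": [[[1,-1,10],0,0],[[0,0,10],0,0],[[0,0,7],0,0],[[0,0,0],0,0]]}}

```text
clock: 9.28
eef_pos: [559.1, 36.0, 300.0]
tcp_rot: [3.125, 0.002, 1.673]
contact_force: [1.4, -1.1, -6.7]
opening: 0.399
```

```bash
python3 -c "
from h import *
delta(556,36,289.5,1.671)"
```

```text
pos [559.1  36.  300. ] rot [3.125e+00 2.000e-03 1.673e+00] F [ 1.4 -1.1 -6.7] open 0.399 t 9.28 j6 -0.04
shift 0.3 -3.1 10.5 turn 0.002
```

```bash
python3 - <<'E'
from h import *
f=grab_frame("wrist");s=grab_frame("side")
print(sense()["contact_force"],sense()["wrist_torque"])
a=cv2.resize(f[110:330,200:360],None,fx=2.5,fy=2.5,interpolation=cv2.INTER_CUBIC)
b=cv2.resize(s[100:230,190:290],None,fx=4,fy=4,interpolation=cv2.INTER_CUBIC)
o=np.zeros((560,800,3),np.uint8);o[:550,:400]=a;o[:520,400:]=b;cv2.imwrite("pics/w3.png",o)
E
```

```text
[ 1.99794186  0.12981908 -6.95481821] [-0.12013782 -0.4318318   0.08866806]
```

View pics/w3.png

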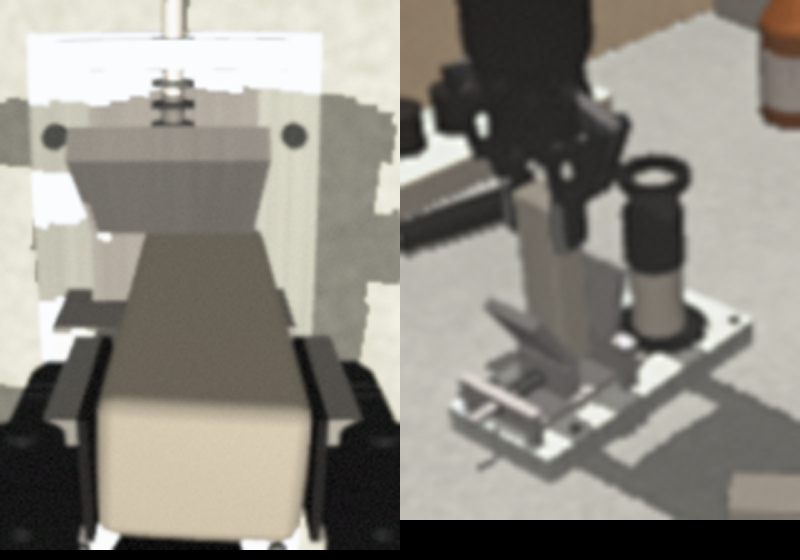

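The view shows the spacer standing in the funnel with the lug face pushed back against the spring (wrist crop (170,230)). It needs about 10 mm more.

Request:
{"fn": "step_arm", "kwargs": {"commands": [[[0,-1,6],0,0],[[0,0,4],0,0],[[0,0,0],0,0]]}}

```text
clock: 9.75
eef_pos: [558.7, 35.9, 290.5]
tcp_rot: [3.124, 0.002, 1.673]
contact_force: [1.5, -2.2, -1.9]
opening: 0.39
```

```bash
python3 -c "
from h import *
delta(556,36,289.5,1.671)"
```

```text
pos [558.7  35.9 290.5] rot [3.124e+00 2.000e-03 1.673e+00] F [ 1.5 -2.2 -1.9] open 0.39 t 9.75 j6 -0.04
shift 0.4 -2.7 1.0 turn 0.002
```

Request:
{"fn": "step_arm", "kwargs": {"commands": [[[0,0,3],0,0],[[0,0,0],0,0]]}}

```text
clock: 10.0
eef_pos: [559.2, 35.6, 289.6]
tcp_rot: [3.123, 0.003, 1.673]
contact_force: [-0.9, -1.0, 0.4]
opening: 0.391
```

Request:
{"fn": "step_arm", "kwargs": {"commands": [[[0,0,0],0,0.6],[[0,0,0],0,0.7],[[0,0,0],0,0.8],[[0,0,0],0,0.8],[[0,0,0],0,0.8]]}}

```text
clock: 10.62
eef_pos: [558.8, 36.0, 288.7]
tcp_rot: [3.124, 0.001, 1.672]
contact_force: [0.3, -0.4, -0.4]
opening: 0.8
```

```bash
python3 - <<'E'
from h import *
delta(556,36,289.5,1.671)
f=grab_frame("wrist");s=grab_frame("side")
a=cv2.resize(f[110:330,200:360],None,fx=2.5,fy=2.5,interpolation=cv2.INTER_CUBIC)
b=cv2.resize(s[100:230,190:290],None,fx=4,fy=4,interpolation=cv2.INTER_CUBIC)
o=np.zeros((560,800,3),np.uint8);o[:550,:400]=a;o[:520,400:]=b;cv2.imwrite("pics/w4.png",o)
E
```

```text
pos [558.8  36.  288.7] rot [3.124e+00 1.000e-03 1.672e+00] F [ 0.3 -0.4 -0.4] open 0.8 t 10.62 j6 -0.04
shift 0.3 -2.7 -0.8 turn 0.001
```

View pics/w4.png

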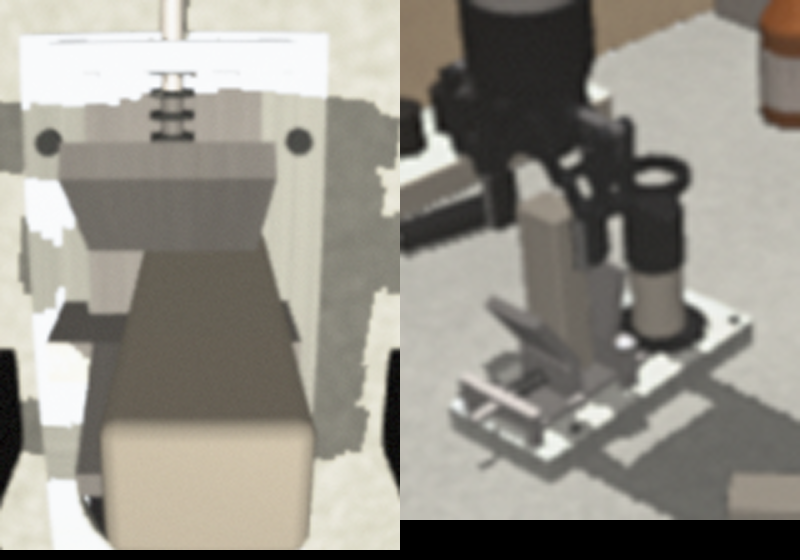

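The spacer stands wedged by itself at spacer z ≈ 29, with the lug held back (wrist crop (170,250)). Next I rise and go above the valve.

Request:
{"fn": "step_arm", "kwargs": {"commands": [[[0,0,-30],0,1],[[0,0,-50],0,1],[[0,0,-50],0,1],[[-29,-2,0],0,1],[[-29,-2,0],0,1],[[-27,-2,0],0,1],[[0,0,0],0,1]]}}

```text
clock: 11.6
eef_pos: [559.1, -51.1, 423.5]
tcp_rot: [3.123, 0.002, 1.673]
contact_force: [-0.4, 0.1, 0.0]
opening: 0.998
```

```bash
python3 - <<'E'
from h import *
delta(565.5,-51,249,1.671)
m=camera_model("wrist");f=grab_frame("wrist")
a=1.671;c,si=np.cos(a),np.sin(a)
R=np.array(camera_model("top")["R"])
cv2.imwrite("pics/w5.png",f)
for th in np.linspace(0,2*np.pi,8,endpoint=False):
    q=wproj(m,(565.5+21*np.cos(th),-51+21*np.sin(th),112)); cv2.circle(f,tuple(int(v) for v in q.round()),1,(0,0,255),-1)
cv2.imwrite("pics/w5.png",f)
E
```

```text
pos [559.1 -51.1 423.5] rot [3.123e+00 2.000e-03 1.673e+00] F [-0.4  0.1  0. ] open 0.998 t 11.6 j6 -0.2
shift -0.6 6.4 174.5 turn 0.002
```

View pics/w5.png

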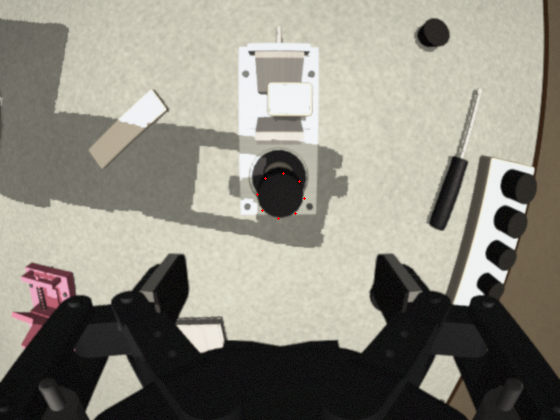

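The wrist view shows the cap at (280,192), on its predicted circle and centred between the jaws. The spacer is at (290,98), still upright in the gap. Descending onto the cap.

Request:
{"fn": "step_arm", "kwargs": {"commands": [[[0,1,40],0,1],[[0,0,45],0,1],[[0,0,45],0,1],[[0,0,30],0,1],[[0,0,10],0,1],[[0,0,0],0,1]]}}

```text
clock: 12.4
eef_pos: [564.5, -45.1, 250.4]
tcp_rot: [3.12, 0.0, 1.676]
contact_force: [-1.1, 0.2, 1.2]
opening: 0.997
```

```bash
python3 -c "
from h import *
delta(563,-51,249,1.671)"
```

```text
pos [564.5 -45.1 250.4] rot [3.12  0.    1.676] F [-1.1  0.2  1.2] open 0.997 t 12.4 j6 -0.19
shift -5.7 -2.1 1.4 turn 0.005
```

Request:
{"fn": "step_arm", "kwargs": {"commands": [[[-5.5,-2,1],0,1],[[0,0,0],0,1]]}}

```text
clock: 12.65
eef_pos: [564.0, -50.9, 251.5]
tcp_rot: [3.116, 0.001, 1.676]
contact_force: [-0.5, -0.1, 0.6]
opening: 1.002
```

Request:
{"fn": "step_arm", "kwargs": {"commands": [[[0,0,0],0,0.5],[[0,0,0],0,0.4],[[0,0,0],0,0.3],[[0,0,0],0,0],[[0,0,0],0,0],[[0,0,0],0,0]], "force": 40}}

```text
clock: 13.4
eef_pos: [564.1, -51.2, 253.1]
tcp_rot: [3.115, 0.001, 1.676]
contact_force: [-1.9, -0.3, 1.4]
opening: 0.488
```

```bash
python3 -c "
from h import *
delta(563,-51,249,1.671)"
```

```text
pos [564.1 -51.2 253.1] rot [3.115e+00 1.000e-03 1.676e+00] F [-1.9 -0.3  1.4] open 0.488 t 13.4 j6 -0.2
shift 0.3 -1.0 4.1 turn 0.005
```

Request:
{"fn": "step_arm", "kwargs": {"commands": [[[0,0.3,-10],0,0],[[0,0.3,-10],0,0],[[0,0.5,-20],0,0],[[0,1,-40],0,0],[[0,1,-40],0,0],[[0,0,-20],0,0],[[0,0,0],0,0]]}}

```text
clock: 14.28
eef_pos: [563.1, -50.9, 400.4]
tcp_rot: [3.113, 0.001, 1.676]
contact_force: [-0.2, -0.3, -2.0]
opening: 0.488
```

```bash
python3 - <<'E'
from h import *
delta(446,-345,390,1.676)
f=grab_frame("wrist");t=grab_frame("top")
o=np.zeros((420,800,3),np.uint8);o[:,:480]=f[:,40:520];o[:400,490:790]=cv2.resize(t[80:180,225:300],None,fx=4,fy=4)
cv2.imwrite("pics/w6.png",o)
E
```

```text
pos [563.1 -50.9 400.4] rot [3.113e+00 1.000e-03 1.676e+00] F [-0.2 -0.3 -2. ] open 0.488 t 14.28 j6 -0.2
shift -280.2 -147.3 10.4 turn -0.0
```

View pics/w6.png

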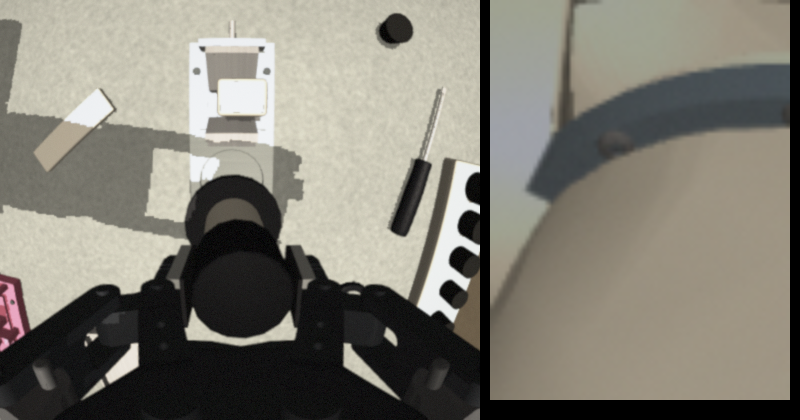

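The valve is out of the socket, held in the jaws at (240,285); the spacer is still wedged at (242,98). Moving to the tray.

Request:
{"fn": "step_arm", "kwargs": {"commands": [[[-20,-10,0],0,0],[[-35,-18,0],0,0],[[-35,-18,0],0,0],[[-35,-18,0],0,0],[[-35,-18,0],0,0],[[-35,-18,0],0,0],[[-35,-18,0],0,0],[[-30,-17,0],0,0],[[-15,-8,0],0,0],[[0,0,0],0,0]]}}

```text
clock: 15.62
eef_pos: [442.7, -346.0, 379.8]
tcp_rot: [3.135, -0.012, 1.677]
contact_force: [-0.3, 0.7, -2.6]
opening: 0.484
```

```bash
python3 - <<'E'
from h import *
delta(445,-345,246,1.676)
m=camera_model("wrist");f=grab_frame("wrist")
for p in((502.3,-264.6),(526.4,-398.6),(390.4,-423.9),(366.4,-292.5)):
    q=wproj(m,(*p,20)); cv2.circle(f,tuple(int(v) for v in q.round()),3,(0,0,255),-1)
cv2.imwrite("pics/w7.png",f)
E
```

```text
pos [ 442.7 -346.   379.8] rot [ 3.135 -0.012  1.677] F [-0.3  0.7 -2.6] open 0.484 t 15.62 j6 -0.78
shift 0.7 2.3 133.8 turn 0.001
```

View pics/w7.png

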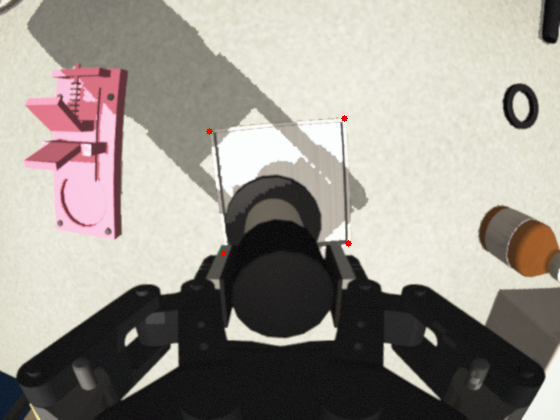

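The wrist view puts the tray corners on their predicted dots, (209,131),(345,118),(348,243), with the valve above it. Lowering.

Request:
{"fn": "step_arm", "kwargs": {"commands": [[[0,2,30],0,0],[[0,0,35],0,0],[[0,0,30],0,0],[[0,0,20],0,0],[[0,0,8],0,0],[[0,0,0],0,0]]}}

```text
clock: 16.42
eef_pos: [448.9, -337.7, 253.2]
tcp_rot: [3.134, -0.014, 1.683]
contact_force: [0.0, -0.9, -2.5]
opening: 0.485
```

```bash
python3 -c "
from h import *
delta(445,-345,245,1.676)"
```

```text
pos [ 448.9 -337.7  253.2] rot [ 3.134 -0.014  1.683] F [ 0.  -0.9 -2.5] open 0.485 t 16.43 j6 -0.78
shift -6.8 -4.7 8.2 turn 0.007
```

Request:
{"fn": "step_arm", "kwargs": {"commands": [[[-6,-4,3],0,0],[[0,0,3],0,0],[[0,0,2],0,0],[[0,0,1],0,0],[[0,0,0],0,0]]}}

```text
clock: 17.05
eef_pos: [446.3, -344.9, 246.0]
tcp_rot: [3.131, -0.011, 1.683]
contact_force: [-0.0, -0.2, -2.6]
opening: 0.484
```

```bash
python3 -c "
from h import *
delta(445,-345,245,1.676)"
```

```text
pos [ 446.3 -344.9  246. ] rot [ 3.131 -0.011  1.683] F [-0.  -0.2 -2.6] open 0.484 t 17.05 j6 -0.79
shift 0.1 -1.3 1.0 turn 0.007
```

Request:
{"fn": "step_arm", "kwargs": {"commands": [[[0,0,1.5],0,0],[[0,0,1.5],0,0],[[0,0,0],0,0]]}}

```text
clock: 17.42
eef_pos: [446.5, -345.6, 246.0]
tcp_rot: [3.131, -0.009, 1.683]
contact_force: [-0.3, -0.3, -3.4]
opening: 0.49
```

Request:
{"fn": "step_arm", "kwargs": {"commands": [[[0,0,4],0,0],[[0,0,3],0,0],[[0,0,0],0,0]]}}

```text
clock: 17.8
eef_pos: [444.3, -345.9, 243.6]
tcp_rot: [3.136, -0.01, 1.685]
contact_force: [-0.3, 0.2, -2.1]
opening: 0.482
```

Request:
{"fn": "step_arm", "kwargs": {"commands": [[[0,0,4],0,0],[[0,0,1],0,0]]}}

```text
clock: 18.05
eef_pos: [444.7, -346.0, 242.7]
tcp_rot: [3.136, -0.009, 1.685]
contact_force: [-1.6, 0.7, -0.1]
opening: 0.483
```

The weight is now taken by the tray (Fz ≈ 0). I'll hold briefly, release and rise.

Request:
{"fn": "step_arm", "kwargs": {"commands": [[[0,0,0],0,0.5],[[0,0,0],0,0.6],[[0,0,0],0,0.75],[[0,0,0],0,1],[[0,0,0],0,1],[[0,0,0],0,1]]}}

```text
clock: 18.8
eef_pos: [445.2, -346.0, 241.5]
tcp_rot: [3.135, -0.009, 1.685]
contact_force: [0.8, 0.2, -0.5]
opening: 1.002
```

Request:
{"fn": "step_arm", "kwargs": {"commands": [[[0,0,-20],0,1],[[0,0,-45],0,1],[[0,0,-45],0,1],[[0,0,-45],0,1],[[-40,0,0],0,1],[[-40,0,0],0,1],[[-40,0,0],0,1],[[-40,0,0],0,1],[[0,0,0],0,1],[[0,0,0],0,1]]}}

```text
clock: 20.05
eef_pos: [462.7, -510.2, 400.2]
tcp_rot: [3.135, -0.009, 1.686]
contact_force: [0.2, -0.4, 0.2]
opening: 0.999
```

```bash
python3 - <<'E'
from h import *
delta(445,-345,245,1.676)
t=grab_frame("top");s=grab_frame("side")
o=np.zeros((600,800,3),np.uint8);o[:360,:720]=cv2.resize(t[90:210,225:465],None,fx=3,fy=3,interpolation=cv2.INTER_CUBIC);o[360:600,:400]=cv2.resize(s[120:240,190:390],None,fx=2,fy=2);
w=grab_frame("wrist");o[360:600,405:725]=cv2.resize(w,(320,240))
cv2.imwrite("pics/end.png",o)
E
```

```text
pos [ 462.7 -510.2  400.2] rot [ 3.135 -0.009  1.686] F [ 0.2 -0.4  0.2] open 0.999 t 20.05 j6 -0.96
shift 166.1 1.4 155.2 turn 0.01
```

View pics/end.png

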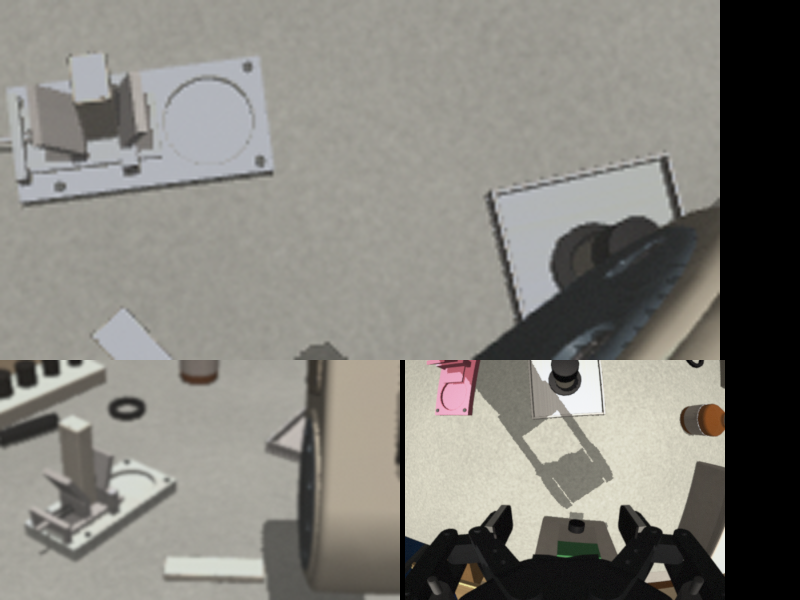

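The final view shows the spacer upright between stop and lug (top at (88,75)), the socket empty, and the valve standing upright in the tray (wrist inset (565,380)). The gripper is clear, so I'm handing in.

```bash
python3 -c "
from h import *
sign_off()"
```

```text
the job is handed in; nothing more can be done
```

I wedged the spacer between the stop and the lug. Then I lifted the valve straight out, set it down upright in the steel tray, let go and backed clear. I handed the job in at about 20 s on the robot clock, against the 53 s limit. The hand-in gives no verdict, so the result rests on my own checks.

**Spacer:** by the TCP height it was released about 29 mm above the table, which is on the catch plate. The final picture shows it still upright in the gap, with the lug held back. I did not measure the catch opening directly.

**Valve:** I lowered it until the weight reading at the wrist went to about 0, then opened the jaws. It stands upright near the middle of the tray. The arm partly hid the tray in the top view, so this rests mainly on the wrist picture.

**Disagreements:**
- The vertical force during wedging read downward, up to about -7 N, where I expected an upward push. I went by the heights and pictures instead.
- The tool drifted to about 0.03 rad of tilt. It did no visible harm.
- The spacer sits a few mm off the block's centreline, within the 25 mm allowed.

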